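# Air the drying cabinet

### The arm

A 6-joint arm with a two-finger parallel gripper is mounted at the origin on the work surface. World frame = base frame: x ahead of the robot, y to its left, z up, the work surface at z = 0. Lengths are in m, angles in rad, forces in N, time in s.
With the tool pointing down it reaches from about 0.25 to 0.725 m from the base axis. Payload 9.7 kg.
Tool frame: the origin (TCP) lies at the very end of the fingers, on their centre line; the grasp point (between the pads) lies 19 mm behind it; z points along the fingers, y is the line along which they close (so a half turn about z gives the same grasp; the last joint's range is limited). The gripper opens to 85 mm and grips with 20 to 120 N. Pads are 22 mm wide; open, the fingers measure 114 mm over their backs; the gripper's body (76 mm by 85 mm) begins 54 mm behind the grasp point. The pads swing forward as they close: fully open they stand 13 mm farther back than shut.
Start: joints at [-1.334, 0.087, 0.176, 1.66, 0, 1.571], TCP at [0.129, -0.535, 0.231] pointing down, gripper open.
Joint ranges: [-3.13, 3.13], [-0.85, 1.81], [-1.15, 1.24], [-2.2, 2.28], [-1.44, 1.52], [-3.14, 3.14]. Speed limits (rad/s): [2.22, 2.22, 2.57, 3.14, 3.14, 3.14].

### API

Orientations are given as a unit quaternion [w, x, y, z].
In Python, from workcell import env, optics, job gives the robot as it stands.
- The arm moves only by the tool send_rows, never from a script. Its arguments are lists of equal length, an entry for each row: "translation": the shift along the tool's x, y, z as a fraction of full scale, a list of three; "dr": the turn, a rotation vector about the tool's x, y, z as a fraction of full scale, a list of three. In form: {"translation": [[tx, ty, tz], ...], "dr": [[wx, wy, wz], ...]}. A call has 1 to 20 rows; each row shifts and turns the commanded pose from where the row before left it, along the tool's axes as they then stand; what a row does not reach is not made up. Full scale, the value 1, is 8 cm for a shift and 0.08 rad for a turn. A row lasts 1/8 s, in which the tool goes at most 62.5 mm and 10.7 degrees, less where a joint would pass 70% of its speed; a pose out of reach is approached as far as the arm can. A call with a number of a shift or a turn outside -1 to 1 is refused whole. A call with a gripper value outside its range is refused whole. "jaw" is the finger opening in mm, from 0 to 85.4, set as the call begins (left out, the last holds). The fingers move at their own pace and stop on an object; "newtons" is the grip in N (left out, the last holds). Time passes only in rows, so rows that do not move let the fingers close. It gives the time, the measured TCP pose, the force, the opening and the grip force at its end, in the units of the state.
- env.get_obs(): the state, without advancing time (a new reading comes with each control period).
- optics.get_image(name): name is "side" or "top"; returns a dict with "image" (480x640x3 uint8, red, green, blue), "range_z" (480x640 float32, m along the optical axis (not along the pixel's ray), 0 where there is no reading), "fx", "fy", "cx", "cy" (pixels), "D" ([k1, k2, p1, p2, k3] as OpenCV has them; the pictures are not rectified), "R" (3x3) and "t" (3): a world point X has camera coordinates R X + t. Camera axes: x right, y down, z forward; pixel columns grow to the right and rows downward; lengths in m; the calibration is good to about 2 mm. A picture is of the moment at which its call begins.
- job.close_job(): hands the job in; it is judged then, once.
The state is a dict: "clock": time; "joint_pos": joint angles; "qvel": joint speeds; "effort": joint torques, N m; "eef_pos": TCP position; "orientation": TCP orientation; "wrist_force": force on the tool from outside, world axes, zero at the start; "wrist_torque": the same for the moment, N m; "finger_gap": finger opening in m; "grasp_force": force on a finger pad.
Only numpy, scipy, OpenCV 4.12 (cv2) and the standard library are available. Lean on these libraries where they do the work, as an engineer would, in place of code of your own. Each camera call takes 0.05 s, during which the arm holds its last target. There are 200 camera calls.

### The job

Air the bench drying cabinet: pull its door open by the handle and swing it wide, to a right angle or more, and turn the knob on the roof until the vent pointer stands in line with the index line. Leave the door standing open, and do not disturb the pot, the tin or the wooden frame beside the cabinet.

Things in the scene. Friction and masses are not known exactly. Their poses are not given: they have to be found in the camera images.
- cabinet: white painted metal bench drying cabinet, fixed, 220 deep (x) x 280 wide (y) x 210 mm high; origin at the centre of its underside, x from its front to its back, y to the left of someone facing its front, z up. The door is in its front (-x), the knob and the vent scale are on its roof
- rail (a point): middle of the fixed steel drying rail, a 10 mm round bar along cabinet y, 268 mm long, in front of the roof edge, 62 mm in front of the shut door's outer face and 207 mm above the bench; it stops a tool from taking the handle straight from above, so come tilted, from the front, below the rail
- door (a joint): door angle, 0 shut, growing as it opens, up to 1.95 rad; stays where it is left (friction). The door turns clockwise seen from above
- door_hinge (a point): on the door's vertical hinge line, 12 mm above the bench; axes as the door's (the cabinet's when shut). The white door with clear pane is 210 wide, 184 high, 15 mm thick: it reaches 210 mm from here along the door's -y; its outer face is at x = 0, its inner face at x = 15 mm; its top edge is 196 mm above the bench
- pull: door handle: upright round steel bar, 11 mm thick, 99 mm long, on two 8 mm stubs 76 mm apart; origin at the bar's middle, 83 mm above the bench, 35 mm in front of the door's outer face, 180 mm from the hinge along the door; axes as the door's, z along the bar. 29 mm free between bar and door
- knob (a joint): vent knob angle (rad), growing clockwise seen from above, range 0 to 5; stays where it is left. It is geared to the pointer: 15 mm of pointer travel per rad
- knob_grip (a point): on the vent knob's vertical axis at the height to grip, 37 mm above the roof. Black knob with an upright grip bar 42 long, 14 thick, 32 mm high, its top 7 mm above this point, on a round skirt 44 mm across. The bar lies along this point's x axis (the point turns with the knob; along the cabinet's x at knob angle 0)
- pointer_tip (a point): tip of the small dark vent pointer lying on the aluminium scale plate on the roof, left of the knob; it slides along cabinet +y as the knob turns clockwise; axes as the cabinet's
- index_mark (a point): near end of the thin black index line, 3 mm wide, across the scale plate, along cabinet x; it cannot be moved, and is in a different place along the plate each time; axes as the cabinet's. Pointer and line are in line when pointer tip and this point have the same y in the cabinet's frame
- pot: loose open steel pot, 130 mm across, 120 mm high, with two wire handles that stand out 30 mm, origin under its centre
- tin: loose red lidded tin, 60 mm across, 60 mm high, origin under its centre
- frame: loose flat square plywood frame, 130 x 125 x 18 mm, origin under its centre

How it is judged:
On the way, in this order (a step that is already met when the one before it is completed fails the run):
1. the door is being drawn open by its handle (fingers on the handle, door past 0.15 rad) (value of joint door above 0.15 rad and contact force between the fingers and pull above 0.5 N), for 0.1 s.
2. the door stands open at a right angle or more (over 1.45 rad) (value of joint door above 1.45 rad), for 0.2 s.
At the end, for the whole second after the job is handed in: The door stands still, open to 1.45 rad (83 degrees) or more, and the vent pointer's tip is within 3 mm of the index line along the cabinet's y (value of joint door above 1.45 rad and velocity of joint door between -0.05 and 0.05 rad/s and y of pointer_tip in the frame of index_mark between -0.003 and 0.003 m); the robot touches nothing.
It fails at once if the pot, the tin or the wooden frame is pushed more than 25 mm from its place (distance of any of frame, pot, tin from where it was at the start of the episode above 0.025 m).
It fails at once if the pot or the tin is tipped over (angle between any of pot, tin's own z axis and vertical above 0.5 rad).
It also fails if it takes over 72 s, if anything falls off the work surface, if the arm or the gripper's body presses on something with over 40 N, if the wrist force passes 120 N, or if a joint passes its speed limit or range.

## Working session

There is one attempt and no reset: what is moved stays moved. The work goes in short steps, Python scripts to look and compute and a tool call to move; the robot and the scene stay as the last step left them, time stands still between calls to the robot, and variables do not carry over. Pictures are saved under pics/ and viewed, at most 10 in all, crops included, and the job is handed in when it is done.

Besides the shell and the picture viewer there is one more tool, called after "Emit:" as name(argument=value, ...), one argument or row to a line, values as JSON. send_rows: Moves the arm, as the interface text tells. Shift numbers are shares of 8 cm and turn numbers shares of 0.08 rad, none past 1 either way. Its arguments: {"type":"object","properties":{"translation":{"type":"array","items":{"type":"array","items":{"type":"number","minimum":-1,"maximum":1}}},"dr":{"type":"array","items":{"type":"array","items":{"type":"number","minimum":-1,"maximum":1}}},"jaw":{"type":"number"},"newtons":{"type":"number"}},"required":["translation","dr"]}

```bash
ls; mkdir -p pics; python3 - <<'E'
from workcell import env,optics
import cv2,numpy as np
print(env.get_obs())
for n in("side","top"):
    d=optics.get_image(n); cv2.imwrite(f"pics/{n}0.png",d["image"][:,:,::-1]); np.savez(f"{n}0.npz",**{k:np.array(v) for k,v in d.items()})
    print(n,d["fx"],d["fy"],d["cx"],d["cy"],d["D"],d["R"],d["t"])
E
```

```text
pics
{'clock': 0.0, 'joint_pos': array([-1.33402920e+00,  8.74494642e-02,  1.75091337e-01,  1.65979705e+00,
        1.62989213e-05,  1.57081511e+00]), 'qvel': array([ 1.04865869e-03, -1.15651668e-03,  1.49481064e-03,  8.14182771e-04,
       -4.35236967e-05, -2.97874400e-04]), 'effort': array([-9.91179149e-04, -5.20381057e+01,  4.64806330e+01,  1.61302550e-02,
       -1.34362713e-04, -6.74567900e-06]), 'eef_pos': array([ 0.12895601, -0.53441779,  0.23056694]), 'orientation': array([-6.75630957e-04,  9.93001727e-01,  1.18097881e-01, -7.21588773e-05]), 'wrist_force': array([0.8616641 , 0.60163346, 0.71043576]), 'wrist_torque': array([ 0.01278489, -0.01186032, -0.03845008]), 'grasp_force': 0.0, 'finger_gap': 0.08538295678067413}
side 521.1695306189753 521.1695306189753 318.30567642866924 238.37938200879034 [-0.06811833  0.          0.          0.          0.        ] [[ 0.9789726  -0.20397281  0.00278344]
 [-0.13923716 -0.67811983 -0.72164154]
 [ 0.14908276  0.70607973 -0.69226132]] [-0.60827489  0.18163325  1.33946279]
top 590.6453420159802 590.6453420159802 328.0872747570169 242.49861203114054 [0.0427176 0.        0.        0.        0.       ] [[-0.02412646 -0.99958528 -0.01572205]
 [-0.997909    0.02502333 -0.05959409]
 [ 0.0599628   0.01425138 -0.99809887]] [0.01519553 0.61540256 1.36553517]
```

View pics/side0.png

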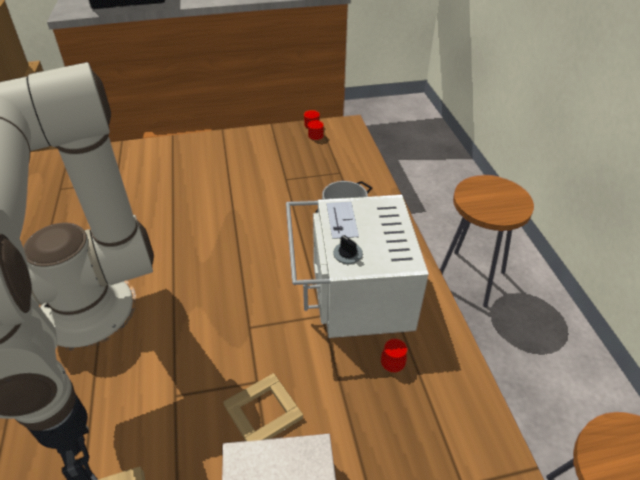

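View pics/top0.png

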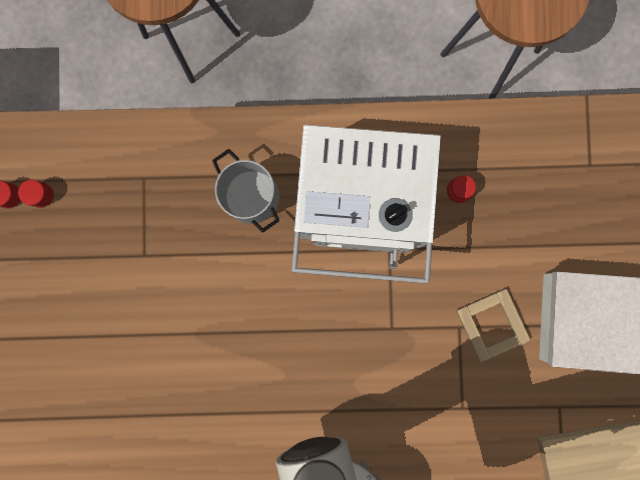

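The side view shows the cabinet at (370,260), with the rail in front of it. The top view shows the roof at (368,185), knob (397,214), scale (338,210), handle (394,258), pot (246,190), tin (461,188) and frame (494,325). Next I'll crop the roof and measure it.

```bash
cat > h.py <<'E'
import numpy as np,cv2
from scipy.spatial.transform import Rotation as Rot
def load(n,f=None):
    return dict(np.load(f or f"{n}0.npz"))
def K(d): return np.array([[d["fx"],0,d["cx"]],[0,d["fy"],d["cy"]],[0,0,1.]])
def ray(d,uv):
    p=cv2.undistortPoints(np.array(uv,float).reshape(-1,1,2),K(d),d["D"]).reshape(-1,2)
    v=np.c_[p,np.ones(len(p))]@d["R"]; c=-d["R"].T@d["t"]
    return c,v
def plane(d,uv,z):
    c,v=ray(d,uv); return c+v*((z-c[2])/v[:,2])[:,None]
def proj(d,X):
    return cv2.projectPoints(np.array(X,float).reshape(-1,3),cv2.Rodrigues(d["R"])[0],d["t"],K(d),d["D"])[0].reshape(-1,2)
def cloud(d):
    h,w=d["range_z"].shape; u,v=np.meshgrid(np.arange(w),np.arange(h))
    p=cv2.undistortPoints(np.stack([u,v],-1).reshape(-1,1,2).astype(float),K(d),d["D"]).reshape(-1,2)
    z=d["range_z"].reshape(-1); P=(np.c_[p,np.ones(len(p))]*z[:,None]-d["t"])@d["R"]
    P[z==0]=np.nan; return P.reshape(h,w,3)
E
python3 - <<'E'
from h import *
d=load("top"); im=d["image"][:,:,::-1]
P=cloud(d)
m=(abs(P[:,:,2]-.21)<.012); m[:,:280]=0; m[:,460:]=0; m[:110]=0;m[262:]=0
m=cv2.morphologyEx(m.astype(np.uint8),cv2.MORPH_OPEN,np.ones((9,9)))
c=max(cv2.findContours(m,0,2)[0],key=cv2.contourArea)
print("roof z",np.nanmedian(P[m>0][:,2]))
X=plane(d,c.reshape(-1,2)+0.0,.21)
r=cv2.minAreaRect(X[:,:2].astype(np.float32)); print(r,cv2.boxPoints(r))
cr=cv2.resize(im[115:290,285:450],None,fx=4.5,fy=3.4*4.5/4.5,interpolation=cv2.INTER_CUBIC)
cr=cv2.resize(im[180:280,290:445],None,fx=5,fy=5,interpolation=cv2.INTER_CUBIC)
cv2.imwrite("pics/crop1.png",cr)
E
```

```text
roof z 0.2101116231886598
((0.7220455408096313, -0.08557941019535065), (0.27891865372657776, 0.2200687676668167), 83.9634017944336) [[ 0.5979552  -0.21269381]
 [ 0.8168037  -0.23583704]
 [ 0.84613585  0.04153499]
 [ 0.6272874   0.06467822]]
```

View pics/crop1.png

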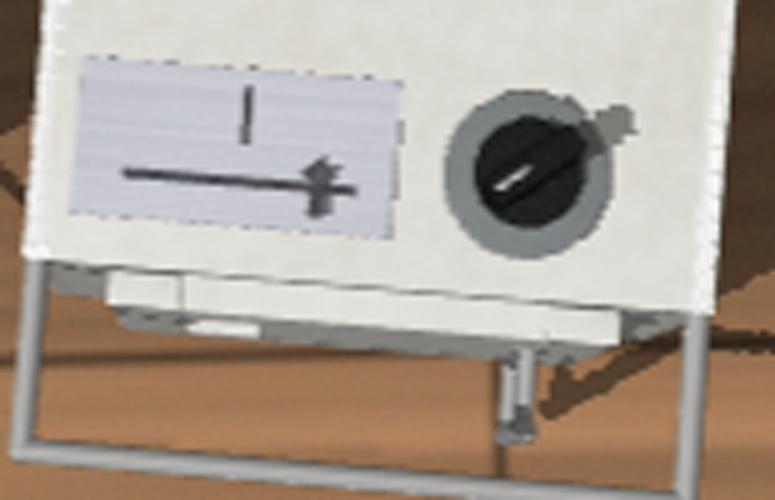

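The crop (5x, origin at pixel 290,180) shows:
- the index line at x≈246 and the pointer marker at x≈321, on a slot from (125,173) to (355,190)
- the knob bar tilted clockwise, centred at about (530,170)
- the handle bar top at about (517,432)
- the door top edge from (107,285) to (620,328)

Next I'll convert these to positions.

```bash
python3 - <<'E'
from h import *
d=load("top"); s=load("side")
px=lambda a:np.array(a,float)/5+[290-.4,180-.4]
np.set_printoptions(precision=4,suppress=True)
yaw=-.105; ex=np.array([np.cos(yaw),np.sin(yaw)]); ey=np.array([-ex[1],ex[0]]); C=np.array([.722,-.0856])
def loc(p): q=p[:,:2]-C; return np.c_[q@ex,q@ey]
def show(n,uv,z):
    X=plane(d,px(uv),z); print(n,z,X[:,:2].round(4).tolist(),"loc",loc(X).round(4).tolist())
show("index far/near",[(249,86),(245,143)],.212)
show("pointer marker top/mid/bot",[(322,156),(320,187),(318,217)],.213)
show("slot",[(125,173),(355,190)],.211)
show("skirt c",[(529,173)],.216)
show("bar c",[(530,168)],.254)
show("door top front edge, back",[(107,303),(107,270),(620,347),(620,313)],.196)
show("handle top",[(515,435)],.1325)
show("rail",[(20,453),(690,497)],.212)
# knob dark mask
im=d["image"].astype(int); g=im.max(2)
P=cloud(d); print("max z around knob",np.nanmax(P[195:235,380:415,2]))
w=P[195:240,375:425]; m=(w[:,:,2]>.235)&(w[:,:,2]<.28); q=w[m]; print(m.sum(),q.mean(0),loc(q).mean(0))
r=cv2.minAreaRect(q[:,:2].astype(np.float32)); print("bar",r)
# side: handle mask via depth
Ps=cloud(s); Q=Ps.reshape(-1,3); L=loc(Q)
k=(Q[:,2]>.03)&(Q[:,2]<.14)&(L[:,0]<-.13)&(L[:,0]>-.2)&(abs(L[:,1])<.15); print("handle side",k.sum(),np.nanmedian(L[k],0),np.nanmin(Q[k,2:]),np.nanmax(Q[k,2:]))
Q2=P.reshape(-1,3);L2=loc(Q2)
for nm,Q_,L_ in(("side",Q,L),("top",Q2,L2)):
  k=(Q_[:,2]>.19)&(Q_[:,2]<.22)&(L_[:,0]<-.14)&(L_[:,0]>-.25)&(abs(L_[:,1])<.12); print("rail",nm,k.sum(),np.median(L_[k],0),np.median(Q_[k,2]))
  for zz,n,rr in((0.02,"pot",(.5,.9,.05,.3)),):
    k=(Q_[:,2]>.1)&(Q_[:,2]<.13)&(Q_[:,1]>.08)&(Q_[:,1]<.4)&(Q_[:,0]>.5); print("pot",k.sum(),Q_[k].min(0),Q_[k].max(0))
h=plane(d,[(494,325),(461,188)],.018); print("frame,tin",h)
E
```

```text
index far/near 0.212 [[0.696, -0.0278], [0.6729, -0.0256]] loc [[-0.0319, 0.0547], [-0.0552, 0.0545]]
pointer marker top/mid/bot 0.213 [[0.6667, -0.0566], [0.6541, -0.0554], [0.642, -0.0543]] loc [[-0.0581, 0.0231], [-0.0707, 0.0229], [-0.0828, 0.0228]]
slot 0.211 [[0.662, 0.0232], [0.6527, -0.0696]] loc [[-0.071, 0.1019], [-0.0706, 0.0087]]
skirt c 0.216 [[0.6573, -0.1393]] loc [[-0.0587, -0.0602]]
bar c 0.254 [[0.6552, -0.136]] loc [[-0.0611, -0.0571]]
door top front edge, back 0.196 [[0.6105, 0.0323], [0.624, 0.032], [0.5873, -0.1761], [0.6012, -0.1765]] loc [[-0.1232, 0.1056], [-0.1098, 0.1067], [-0.1245, -0.1041], [-0.1106, -0.1031]]
handle top 0.1325 [[0.5536, -0.1383]] loc [[-0.1619, -0.0701]]
rail 0.212 [[0.5499, 0.068], [0.5259, -0.1999]] loc [[-0.1872, 0.1347], [-0.1831, -0.1342]]
max z around knob 0.2595711014430237
159 [ 0.656  -0.1381  0.2529] [-0.0601 -0.0591]
bar ((0.6565717458724976, -0.13878892362117767), (0.01376557070761919, 0.042505960911512375), 32.0885124206543)
handle side 173 [-0.1529 -0.0794] 0.03421396301407654 0.13193507820200773
rail side 301 [-0.1827 -0.0138] 0.2092517339857717
pot 355 [0.641 0.136 0.1  ] [1.8841 0.3997 0.1274]
rail top 593 [-0.186   0.0005] 0.21098058691480553
pot 849 [0.6389 0.1058 0.1   ] [0.8248 0.2521 0.127 ]
frame,tin [[ 0.4156 -0.3777  0.018 ]
 [ 0.7357 -0.3143  0.018 ]]
```

```bash
cat >> h.py <<'E'
def RT(psi,th):
    psi,th=np.radians(psi),np.radians(th)
    z=np.array([np.cos(th)*np.cos(psi),np.cos(th)*np.sin(psi),-np.sin(th)]); y=np.array([np.sin(psi),-np.cos(psi),0])
    return Rot.from_matrix(np.c_[np.cross(y,z),y,z])
def now():
    from workcell import env
    o=env.get_obs(); return o["eef_pos"],Rot.from_quat(np.roll(o["orientation"],-1)),o
def plan(wps,p=None,R=None):
    """wps: (grasp point, psi, tilt, rows)"""
    if p is None: p,R,_=now()
    T,D=[],[]
    for g,psi,th,n in wps:
        Rg=RT(psi,th); pg=np.array(g)+.019*Rg.as_matrix()[:,2]
        for i in range(n):
            f=1/(n-i); t=R.inv().apply((pg-p)*f)/.08; w=(R.inv()*Rg).as_rotvec()*f/.08
            t,w=t.round(2)+0.,w.round(2)+0.; T.append(t.tolist()); D.append(w.tolist())
            p=p+R.apply(t*.08); R=R*Rot.from_rotvec(w*.08)
    print("max",np.abs(T).max(),np.abs(D).max(),"end",p.round(4)); print(T);print(D); return p,R
yaw=-.105; ex=np.array([np.cos(yaw),np.sin(yaw),0]); ey=np.array([-ex[1],ex[0],0]); C=np.array([.722,-.0856,0])
def W(x,y,z): return C+x*ex+y*ey+np.array([0,0,z])
def handle(phi,z=.085):
    c,s=np.cos(phi),np.sin(phi); x,y=-.035,-.18
    return W(-.125+x*c+y*s,.105-x*s+y*c,z)
E
python3 - <<'E'
from h import *
print(handle(0))
z=RT(-10,35).as_matrix()[:,2]
plan([((.30,-.30,.23),-8,60,9),(handle(0)-.1*z,-10,35,9)])
d=load("top");P=cloud(d); k=P[270:370,540:639]; print("box z",np.nanmax(k[:,:,2]),np.nanmin(k[k[:,:,2]>.05],0))
E
```

```text
[ 0.55502065 -0.1434178   0.085     ]
max 0.35 0.72 end [ 0.4895 -0.1317  0.1311]
[[0.32, -0.26, 0.02], [0.31, -0.27, 0.04], [0.29, -0.28, 0.05], [0.28, -0.29, 0.07], [0.26, -0.31, 0.08], [0.24, -0.32, 0.09], [0.23, -0.33, 0.1], [0.2, -0.33, 0.11], [0.19, -0.35, 0.12], [0.13, -0.27, 0.21], [0.12, -0.27, 0.21], [0.11, -0.27, 0.22], [0.09, -0.27, 0.22], [0.08, -0.27, 0.22], [0.07, -0.27, 0.23], [0.06, -0.27, 0.23], [0.05, -0.27, 0.23], [0.04, -0.28, 0.23]]
[[-0.14, 0.72, 0.51], [-0.14, 0.72, 0.51], [-0.14, 0.72, 0.51], [-0.14, 0.72, 0.51], [-0.14, 0.72, 0.51], [-0.14, 0.72, 0.51], [-0.14, 0.72, 0.51], [-0.13, 0.71, 0.51], [-0.14, 0.72, 0.51], [-0.03, 0.61, 0.04], [-0.03, 0.61, 0.04], [-0.03, 0.6, 0.04], [-0.03, 0.61, 0.03], [-0.04, 0.6, 0.04], [-0.03, 0.61, 0.03], [-0.04, 0.6, 0.04], [-0.03, 0.61, 0.03], [-0.03, 0.6, 0.04]]
box z 0.10416091877361347 [ 0.32274744 -0.67110418  0.05006315]
```

Emit:
send_rows(
  translation=[
    [0.32,-0.26,0.02],
    [0.31,-0.27,0.04],
    [0.29,-0.28,0.05],
    [0.28,-0.29,0.07],
    [0.26,-0.31,0.08],
    [0.24,-0.32,0.09],
    [0.23,-0.33,0.1],
    [0.2,-0.33,0.11],
    [0.19,-0.35,0.12],
    [0.13,-0.27,0.21],
    [0.12,-0.27,0.21],
    [0.11,-0.27,0.22],
    [0.09,-0.27,0.22],
    [0.08,-0.27,0.22],
    [0.07,-0.27,0.23],
    [0.06,-0.27,0.23],
    [0.05,-0.27,0.23],
    [0.04,-0.28,0.23],
    [0,0,0],
  ],
  dr=[
    [-0.14,0.72,0.51],
    [-0.14,0.72,0.51],
    [-0.14,0.72,0.51],
    [-0.14,0.72,0.51],
    [-0.14,0.72,0.51],
    [-0.14,0.72,0.51],
    [-0.14,0.72,0.51],
    [-0.13,0.71,0.51],
    [-0.14,0.72,0.51],
    [-0.03,0.61,0.04],
    [-0.03,0.61,0.04],
    [-0.03,0.6,0.04],
    [-0.03,0.61,0.03],
    [-0.04,0.6,0.04],
    [-0.03,0.61,0.03],
    [-0.04,0.6,0.04],
    [-0.03,0.61,0.03],
    [-0.03,0.6,0.04],
    [0,0,0],
  ],
  jaw=85,
  newtons=50,
)

```text
clock: 2.48
eef_pos: [0.5187, -0.1542, 0.1292]
orientation: [0.029, 0.892, -0.073, 0.446]
wrist_force: [-1.1, 0.7, -0.2]
finger_gap: 0.085
grasp_force: 0.0
```

```bash
python3 - <<'E'
from h import *
p,R,o=now(); print(p,R.as_matrix().round(3),o["joint_pos"],np.abs(o["qvel"]).max())
print(RT(-10,35).as_matrix().round(3))
T=np.array([[0.32, -0.26, 0.02], [0.31, -0.27, 0.04], [0.29, -0.28, 0.05], [0.28, -0.29, 0.07], [0.26, -0.31, 0.08], [0.24, -0.32, 0.09], [0.23, -0.33, 0.1], [0.2, -0.33, 0.11], [0.19, -0.35, 0.12], [0.13, -0.27, 0.21], [0.12, -0.27, 0.21], [0.11, -0.27, 0.22], [0.09, -0.27, 0.22], [0.08, -0.27, 0.22], [0.07, -0.27, 0.23], [0.06, -0.27, 0.23], [0.05, -0.27, 0.23], [0.04, -0.28, 0.23]])
D=np.array([[-0.14, 0.72, 0.51]]*9+[[-0.03, 0.61, 0.04]]*9)
p=np.array([.12896,-.53442,.23057]);R=Rot.from_quat([.993,.1181,0,-.0007])
for t,w in zip(T,D):
    R=R*Rot.from_rotvec(w*.08);p=p+R.apply(t*.08)
print("turn-first",p)
E
```

```text
[ 0.5187048  -0.15421639  0.12924008] [[ 0.592 -0.157  0.791]
 [-0.105 -0.987 -0.118]
 [ 0.799 -0.013 -0.601]] [-0.39026861 -0.84630786 -1.0113721   0.49369385  0.19317832  3.010758  ] 0.04932366714493638
[[ 0.565 -0.174  0.807]
 [-0.1   -0.985 -0.142]
 [ 0.819  0.    -0.574]]
turn-first [ 0.50423172 -0.14063297  0.15057624]
```

```bash
sed -i 's/^    return Rot.from_matrix(np.c_\[np.cross(y,z),y,z\])/    return Rot.from_matrix(np.c_[np.cross(y,z),y,z])*Rot.from_euler("z",FLIP)/; s/^def RT/FLIP=np.pi\ndef RT/' h.py
python3 - <<'E'
from h import *
p,R,_=now(); T=[];g=np.array([.46,-.23,.17]);w=np.array([0,0,-1.])
for i in range(20):
    n=12
    t=(R.inv().apply((g-p)/(n-i))/.08).round(2)+0. if i<n else np.zeros(3)
    T.append(t.tolist()); p=p+R.apply(t*.08); R=R*Rot.from_rotvec(w*.08)
print(p,T)
z=RT(12,37).as_matrix()[:,2]
plan([(handle(0)-.07*z,12,37,20)],p,R)
E
```

```text
[ 0.46053571 -0.23010609  0.17008203] [[0.01, 0.09, -0.06], [0.0, 0.09, -0.06], [-0.01, 0.09, -0.07], [-0.01, 0.08, -0.06], [-0.02, 0.08, -0.07], [-0.03, 0.08, -0.06], [-0.04, 0.08, -0.07], [-0.04, 0.08, -0.06], [-0.05, 0.07, -0.07], [-0.05, 0.07, -0.06], [-0.06, 0.07, -0.07], [-0.06, 0.06, -0.06], [0.0, 0.0, 0.0], [0.0, 0.0, 0.0], [0.0, 0.0, 0.0], [0.0, 0.0, 0.0], [0.0, 0.0, 0.0], [0.0, 0.0, 0.0], [0.0, 0.0, 0.0], [0.0, 0.0, 0.0]]
max 0.06 1.11 end [ 0.5147 -0.1516  0.1157]
[[0.05, -0.01, 0.04], [0.05, -0.01, 0.04], [0.05, 0.0, 0.04], [0.05, 0.0, 0.04], [0.05, 0.01, 0.04], [0.05, 0.01, 0.05], [0.05, 0.01, 0.05], [0.05, 0.02, 0.05], [0.05, 0.02, 0.05], [0.04, 0.03, 0.05], [0.04, 0.03, 0.05], [0.04, 0.03, 0.05], [0.03, 0.03, 0.05], [0.03, 0.04, 0.05], [0.03, 0.04, 0.05], [0.02, 0.04, 0.05], [0.02, 0.04, 0.05], [0.01, 0.04, 0.05], [0.01, 0.04, 0.06], [0.01, 0.05, 0.05]]
[[-0.14, 0.14, -1.1], [-0.14, 0.14, -1.1], [-0.14, 0.14, -1.1], [-0.15, 0.14, -1.1], [-0.15, 0.14, -1.1], [-0.15, 0.14, -1.1], [-0.14, 0.14, -1.1], [-0.15, 0.15, -1.1], [-0.14, 0.14, -1.1], [-0.15, 0.15, -1.1], [-0.14, 0.14, -1.1], [-0.15, 0.15, -1.1], [-0.14, 0.14, -1.1], [-0.15, 0.15, -1.1], [-0.14, 0.14, -1.1], [-0.15, 0.15, -1.1], [-0.14, 0.14, -1.1], [-0.15, 0.15, -1.1], [-0.14, 0.14, -1.11], [-0.15, 0.15, -1.1]]
```

Emit:
send_rows(
  translation=[
    [0.01,0.09,-0.06],
    [0.0,0.09,-0.06],
    [-0.01,0.09,-0.07],
    [-0.01,0.08,-0.06],
    [-0.02,0.08,-0.07],
    [-0.03,0.08,-0.06],
    [-0.04,0.08,-0.07],
    [-0.04,0.08,-0.06],
    [-0.05,0.07,-0.07],
    [-0.05,0.07,-0.06],
    [-0.06,0.07,-0.07],
    [-0.06,0.06,-0.06],
    [0.0,0.0,0.0],
    [0.0,0.0,0.0],
    [0.0,0.0,0.0],
    [0.0,0.0,0.0],
    [0.0,0.0,0.0],
    [0.0,0.0,0.0],
    [0.0,0.0,0.0],
    [0.0,0.0,0.0],
  ],
  dr=[
    [0,0,-1],
    [0,0,-1],
    [0,0,-1],
    [0,0,-1],
    [0,0,-1],
    [0,0,-1],
    [0,0,-1],
    [0,0,-1],
    [0,0,-1],
    [0,0,-1],
    [0,0,-1],
    [0,0,-1],
    [0,0,-1],
    [0,0,-1],
    [0,0,-1],
    [0,0,-1],
    [0,0,-1],
    [0,0,-1],
    [0,0,-1],
    [0,0,-1],
  ],
)

```text
clock: 4.97
eef_pos: [0.467, -0.2363, 0.173]
orientation: [0.34, 0.674, 0.589, 0.289]
wrist_force: [1.1, -0.2, 1.3]
finger_gap: 0.085
grasp_force: 0.0
```

```bash
python3 - <<'E'
from h import *
p,R,o=now(); print(p,o["joint_pos"]); M=R.as_matrix()[:,2]; print(M)
z=RT(12,37).as_matrix()[:,2]
plan([(handle(0)-.12*z+np.array([0,-.03,0]),5,40,16),(handle(0)-.07*z,12,37,8)],p,R)
E
```

```text
[ 0.46695993 -0.23632847  0.17303169] [-0.69708037 -0.83948277 -0.90975394  0.65329787  0.42912747  1.20382296]
[ 0.78962959 -0.11849224 -0.60203381]
max 0.09 1.33 end [ 0.5154 -0.1517  0.1158]
[[0.04, -0.02, 0.01], [0.04, -0.01, 0.02], [0.04, -0.01, 0.02], [0.04, 0.0, 0.02], [0.04, 0.0, 0.02], [0.04, 0.0, 0.02], [0.04, 0.01, 0.02], [0.03, 0.01, 0.02], [0.03, 0.01, 0.02], [0.03, 0.02, 0.01], [0.03, 0.02, 0.02], [0.03, 0.02, 0.02], [0.02, 0.03, 0.02], [0.02, 0.03, 0.01], [0.02, 0.03, 0.02], [0.02, 0.03, 0.01], [-0.01, 0.06, 0.08], [-0.01, 0.06, 0.08], [-0.01, 0.05, 0.08], [-0.01, 0.05, 0.08], [-0.01, 0.05, 0.09], [-0.01, 0.05, 0.09], [0.0, 0.05, 0.08], [-0.01, 0.06, 0.09]]
[[-0.08, 0.15, -1.33], [-0.08, 0.15, -1.33], [-0.08, 0.15, -1.33], [-0.08, 0.15, -1.33], [-0.08, 0.15, -1.33], [-0.08, 0.14, -1.33], [-0.09, 0.14, -1.32], [-0.09, 0.15, -1.32], [-0.08, 0.15, -1.33], [-0.08, 0.14, -1.33], [-0.09, 0.14, -1.32], [-0.09, 0.15, -1.32], [-0.08, 0.15, -1.33], [-0.08, 0.14, -1.32], [-0.09, 0.15, -1.33], [-0.08, 0.14, -1.33], [-0.15, -0.08, -0.12], [-0.15, -0.08, -0.12], [-0.15, -0.08, -0.12], [-0.15, -0.08, -0.12], [-0.15, -0.08, -0.12], [-0.15, -0.08, -0.12], [-0.15, -0.09, -0.11], [-0.15, -0.08, -0.12]]
```

```bash
cat >> h.py <<'E'
B=Rot.from_matrix(np.array([[0,0,-1],[0,1,0],[1,0,0.]]).T)
LEN=np.array([.205,.388,.518,.1,.306,0.])
def fk(q,L=None):
    h,L1,L2,L4,L5,r0=LEN if L is None else L
    z=Rot.from_euler("z",q[0]); a=q[1]-q[2]+q[3]; b=q[1]-q[2]
    A=z*Rot.from_euler("y",a); R5=A*Rot.from_euler("z",q[4])
    p=z.apply([r0+L1*np.sin(q[1])+L2*np.cos(b),0,h+L1*np.cos(q[1])-L2*np.sin(b)])+A.apply([L4,0,0])+R5.apply([L5,0,0])
    return p,R5*B*Rot.from_euler("z",q[5])
LO=np.array([-3.13,-.85,-1.15,-2.2,-1.44,-3.14]);HI=np.array([3.13,1.81,1.24,2.28,1.52,3.14])
def ik(p,R,q0):
    from scipy.optimize import least_squares
    f=lambda q:np.r_[(fk(q)[0]-p)*5,(fk(q)[1].inv()*R).as_rotvec()]
    s=least_squares(f,np.clip(q0,LO+1e-3,HI-1e-3),bounds=(LO,HI)); return s.x,np.abs(s.fun).max()
E
python3 - <<'E'
from h import *
from scipy.optimize import least_squares
D=[([-1.33402920,.0874494642,.175091337,1.65979705,0,1.57081511],[.12895601,-.53441779,.23056694],[-.000675,.993,.1181,0]),
([-0.39026861,-0.84630786,-1.0113721,0.49369385,0.19317832,3.010758],[0.5187048,-0.15421639,0.12924008],[0.029,0.892,-0.073,0.446]),
([-0.69708037,-0.83948277,-0.90975394,0.65329787,0.42912747,1.20382296],[0.46695993,-0.23632847,0.17303169],[0.34,0.674,0.589,0.289])]
f=lambda L:np.concatenate([fk(q,L)[0]-p for q,p,_ in D])
s=least_squares(f,LEN); print(s.x.round(4),np.abs(s.fun).max(),np.linalg.cond(s.jac))
for q,p,o in D: print((fk(q)[1].inv()*Rot.from_quat(np.roll(o,-1))).magnitude())
E
```

```text
[ 0.2088  0.4971  0.5613  0.2373  0.2852 -0.0521] 0.0003981039007666387 192.68456722854415
0.00016057016784582257
0.0011538170655970017
0.0008748183324785873
```

```bash
cat > fit.py <<'E'
from h import *
from scipy.optimize import least_squares
D=[([-1.33402920,.0874494642,.175091337,1.65979705,0,1.57081511],[.12895601,-.53441779,.23056694]),
([-0.39026861,-0.84630786,-1.0113721,0.49369385,0.19317832,3.010758],[0.5187048,-0.15421639,0.12924008]),
([-0.69708037,-0.83948277,-0.90975394,0.65329787,0.42912747,1.20382296],[0.46695993,-0.23632847,0.17303169])]
E
python3 - <<'E'
from fit import *
f=lambda L:np.concatenate([fk(q,np.r_[L,0])[0]-p for q,p in D])
s=least_squares(f,LEN[:5]); print(s.x.round(4),np.abs(s.fun).max(),np.linalg.cond(s.jac))
L=np.r_[s.x,0].round(4).tolist()
t=open("h.py").read(); open("h.py","w").write(t.replace("[.205,.388,.518,.1,.306,0.]",str(L)))
import h; h.LEN=np.array(L)
q,_,=np.array(D[2][0]),0
pts=[("pre",handle(0)-.07*RT(12,37).as_matrix()[:,2],12,37)]
for psi0 in (12,0):
  qq=q.copy(); qq[5]=-.2
  for phi,psi,th in((-1,psi0,37),(0,psi0,37),(.15,psi0-10,42),(.3,psi0-20,47),(.45,psi0-28,52),(.6,psi0-36,55),(.8,psi0-45,58)):
    Rg=RT(psi,th); zz=Rg.as_matrix()[:,2]; g=handle(max(phi,0))-(.07*zz if phi<0 else 0)
    qq,e=h.ik(g+.019*zz,Rg,qq); print(psi0,phi,psi,th,qq.round(2),round(e,4))
E
```

```text
[0.2012 0.3951 0.5184 0.1256 0.2852] 0.002054632099214748 68.82656284741508
12 -1 12 37 [-0.6  -0.62 -0.9   0.55  0.62 -0.56] 0.0
12 0 12 37 [-0.5  -0.42 -0.87  0.32  0.54 -0.47] 0.0
12 0.15 2 42 [-0.4  -0.57 -0.93  0.42  0.32 -0.3 ] 0.0
12 0.3 -8 47 [-0.28 -0.67 -0.94  0.55  0.1  -0.1 ] 0.0
12 0.45 -16 52 [-0.17 -0.69 -0.91  0.69 -0.06  0.08] 0.0
12 0.6 -24 55 [-0.06 -0.69 -0.88  0.8  -0.2   0.3 ] 0.0
12 0.8 -33 58 [ 0.08 -0.65 -0.83  0.93 -0.33  0.57] 0.0
0 -1 0 37 [-0.46 -0.8  -1.01  0.49  0.37 -0.29] 0.0
0 0 0 37 [-0.4  -0.52 -0.96  0.25  0.31 -0.25] 0.0
0 0.15 -10 42 [-0.29 -0.63 -0.97  0.4   0.08 -0.08] 0.0
0 0.3 -20 47 [-0.17 -0.67 -0.94  0.56 -0.12  0.13] 0.0
0 0.45 -28 52 [-0.08 -0.64 -0.88  0.72 -0.25  0.33] 0.0
0 0.6 -36 55 [ 0.02 -0.61 -0.83  0.84 -0.35  0.56] 0.0
0 0.8 -45 58 [ 0.14 -0.53 -0.75  0.99 -0.44  0.84] 0.0
```

```bash
python3 - <<'E'
from h import *
z=RT(12,37).as_matrix()[:,2]
p,R=plan([(handle(0)-.12*z+np.array([0.02,-.05,0]),12,37,20)])
E
```

```text
max 0.03 1.1 end [ 0.4963 -0.2098  0.1457]
[[0.02, 0.0, 0.02], [0.02, 0.0, 0.02], [0.02, 0.0, 0.02], [0.02, 0.0, 0.02], [0.02, 0.0, 0.02], [0.02, 0.0, 0.02], [0.02, 0.0, 0.03], [0.02, 0.01, 0.03], [0.01, 0.01, 0.03], [0.01, 0.01, 0.02], [0.01, 0.01, 0.03], [0.01, 0.01, 0.03], [0.01, 0.01, 0.02], [0.01, 0.01, 0.03], [0.01, 0.01, 0.03], [0.01, 0.01, 0.02], [0.01, 0.01, 0.03], [0.01, 0.01, 0.03], [0.01, 0.01, 0.02], [0.0, 0.02, 0.03]]
[[-0.15, 0.14, -1.1], [-0.15, 0.14, -1.1], [-0.15, 0.14, -1.1], [-0.15, 0.14, -1.1], [-0.15, 0.14, -1.1], [-0.15, 0.15, -1.1], [-0.14, 0.14, -1.1], [-0.15, 0.15, -1.1], [-0.14, 0.14, -1.1], [-0.15, 0.15, -1.1], [-0.14, 0.14, -1.1], [-0.15, 0.15, -1.1], [-0.14, 0.14, -1.1], [-0.15, 0.15, -1.1], [-0.14, 0.14, -1.1], [-0.15, 0.15, -1.1], [-0.14, 0.14, -1.1], [-0.15, 0.15, -1.1], [-0.14, 0.14, -1.1], [-0.15, 0.15, -1.09]]
```

Turns are capped at 1, so I'll use -1 here and make up the remainder on the next move.

Emit:
send_rows(
  translation=[
    [0.02,0.0,0.02],
    [0.02,0.0,0.02],
    [0.02,0.0,0.02],
    [0.02,0.0,0.02],
    [0.02,0.0,0.02],
    [0.02,0.0,0.02],
    [0.02,0.0,0.03],
    [0.02,0.01,0.03],
    [0.01,0.01,0.03],
    [0.01,0.01,0.02],
    [0.01,0.01,0.03],
    [0.01,0.01,0.03],
    [0.01,0.01,0.02],
    [0.01,0.01,0.03],
    [0.01,0.01,0.03],
    [0.01,0.01,0.02],
    [0.01,0.01,0.03],
    [0.01,0.01,0.03],
    [0.01,0.01,0.02],
    [0.0,0.02,0.03],
  ],
  dr=[
    [-0.15,0.14,-1],
    [-0.15,0.14,-1],
    [-0.15,0.14,-1],
    [-0.15,0.14,-1],
    [-0.15,0.14,-1],
    [-0.15,0.15,-1],
    [-0.14,0.14,-1],
    [-0.15,0.15,-1],
    [-0.14,0.14,-1],
    [-0.15,0.15,-1],
    [-0.14,0.14,-1],
    [-0.15,0.15,-1],
    [-0.14,0.14,-1],
    [-0.15,0.15,-1],
    [-0.14,0.14,-1],
    [-0.15,0.15,-1],
    [-0.14,0.14,-1],
    [-0.15,0.15,-1],
    [-0.14,0.14,-1],
    [-0.15,0.15,-1],
  ],
)

```text
clock: 7.48
eef_pos: [0.4977, -0.2095, 0.1473]
orientation: [0.449, -0.024, 0.889, 0.085]
wrist_force: [0.6, -0.2, -0.3]
finger_gap: 0.0847
grasp_force: 0.0
```

```bash
python3 - <<'E'
from h import *
p,R,o=now(); print(p,o["joint_pos"].round(3))
z=RT(12,37).as_matrix()[:,2]
plan([(handle(0)-.07*z,12,37,6),(handle(0),12,37,6)])
E
```

```text
[ 0.49768118 -0.20947375  0.14733917] [-0.762 -0.57  -0.807  0.67   0.739 -0.551]
max 0.15 0.33 end [ 0.5699 -0.1406  0.074 ]
[[0.04, 0.11, 0.09], [0.03, 0.11, 0.09], [0.03, 0.1, 0.09], [0.02, 0.11, 0.09], [0.02, 0.11, 0.08], [0.02, 0.1, 0.09], [0.0, 0.0, 0.15], [0.0, 0.0, 0.14], [0.0, 0.0, 0.15], [0.0, 0.0, 0.14], [0.0, 0.0, 0.15], [0.0, 0.0, 0.14]]
[[0.01, 0.05, -0.33], [0.01, 0.05, -0.33], [0.01, 0.05, -0.33], [0.01, 0.05, -0.32], [0.02, 0.05, -0.33], [0.01, 0.05, -0.32], [0.0, 0.0, 0.0], [0.0, 0.0, 0.0], [0.0, 0.0, 0.0], [0.0, 0.0, 0.0], [0.0, 0.0, 0.0], [0.0, 0.0, 0.0]]
```

Emit:
send_rows(
  translation=[
    [0.04,0.11,0.09],
    [0.03,0.11,0.09],
    [0.03,0.1,0.09],
    [0.02,0.11,0.09],
    [0.02,0.11,0.08],
    [0.02,0.1,0.09],
    [0.0,0.0,0.15],
    [0.0,0.0,0.14],
    [0.0,0.0,0.15],
    [0.0,0.0,0.14],
    [0.0,0.0,0.15],
    [0.0,0.0,0.14],
    [0,0,0],
  ],
  dr=[
    [0.01,0.05,-0.33],
    [0.01,0.05,-0.33],
    [0.01,0.05,-0.33],
    [0.01,0.05,-0.32],
    [0.02,0.05,-0.33],
    [0.01,0.05,-0.32],
    [0.0,0.0,0.0],
    [0.0,0.0,0.0],
    [0.0,0.0,0.0],
    [0.0,0.0,0.0],
    [0.0,0.0,0.0],
    [0.0,0.0,0.0],
    [0,0,0],
  ],
)

```text
clock: 9.1
eef_pos: [0.5704, -0.1393, 0.0724]
orientation: [0.443, -0.093, 0.89, 0.048]
wrist_force: [-1.2, -0.2, 0.1]
finger_gap: 0.0847
grasp_force: 0.0
```

Emit:
send_rows(
  translation=[
    [0,0,0],
    [0,0,0],
    [0,0,0],
    [0,0,0],
    [0,0,0],
    [0,0,0],
    [0,0,0],
    [0,0,0],
  ],
  dr=[
    [0,0,0],
    [0,0,0],
    [0,0,0],
    [0,0,0],
    [0,0,0],
    [0,0,0],
    [0,0,0],
    [0,0,0],
  ],
  jaw=0,
  newtons=50,
)

```text
clock: 10.1
eef_pos: [0.5703, -0.1402, 0.0738]
orientation: [0.444, -0.092, 0.89, 0.047]
wrist_force: [-4.5, -1.5, 3.3]
finger_gap: 0.009
grasp_force: 48.7
```

```bash
python3 - <<'E'
from h import *
p,R,o=now(); print(p,o["joint_pos"].round(3),o["wrist_force"],o["finger_gap"],o["grasp_force"])
g=p-.019*R.as_matrix()[:,2]; print("grasp",g,handle(0)); off=g-handle(0)
w=[]
for i in range(1,11):
    phi=.6*i/10; f=i/10
    w.append((handle(phi)+off*(1-f),12-36*f,37+18*f,2))
plan(w)
q=o["joint_pos"]
for phi,psi,th in((.6,-24,55),(.8,-33,58),(1,-42,60),(1.2,-50,60),(1.4,-58,60),(1.55,-62,60)):
    Rg=RT(psi,th); zz=Rg.as_matrix()[:,2]; q,e=ik(handle(phi)+.019*zz,Rg,q); print(phi,psi,th,q.round(2),round(e,4))
E
```

```text
[ 0.57030557 -0.14016037  0.07383897] [-0.494 -0.478 -0.914  0.344  0.543 -0.47 ] [-4.47995087 -1.52999579  3.33568206] 0.00899735912411192 48.70677351951599
grasp [ 0.55546047 -0.1433098   0.08527156] [ 0.55502065 -0.1434178   0.085     ]
max 0.06 0.32 end [ 0.4752 -0.0864  0.0692]
[[0.04, 0.03, -0.05], [0.04, 0.03, -0.05], [0.04, 0.03, -0.04], [0.04, 0.02, -0.05], [0.04, 0.03, -0.04], [0.05, 0.03, -0.05], [0.04, 0.03, -0.04], [0.05, 0.03, -0.05], [0.05, 0.03, -0.04], [0.04, 0.02, -0.04], [0.05, 0.03, -0.04], [0.05, 0.03, -0.05], [0.05, 0.03, -0.04], [0.05, 0.03, -0.04], [0.05, 0.03, -0.04], [0.05, 0.02, -0.03], [0.05, 0.03, -0.04], [0.05, 0.03, -0.04], [0.05, 0.03, -0.04], [0.06, 0.03, -0.03]]
[[0.31, 0.2, 0.23], [0.31, 0.19, 0.22], [0.3, 0.2, 0.25], [0.3, 0.2, 0.25], [0.29, 0.19, 0.26], [0.3, 0.2, 0.26], [0.29, 0.2, 0.27], [0.28, 0.19, 0.27], [0.28, 0.2, 0.28], [0.27, 0.19, 0.28], [0.27, 0.2, 0.29], [0.27, 0.2, 0.28], [0.26, 0.19, 0.3], [0.26, 0.2, 0.29], [0.25, 0.2, 0.3], [0.25, 0.19, 0.31], [0.24, 0.2, 0.31], [0.24, 0.19, 0.31], [0.23, 0.2, 0.32], [0.23, 0.2, 0.32]]
0.6 -24 55 [-0.06 -0.69 -0.88  0.8  -0.2   0.3 ] 0.0
0.8 -33 58 [ 0.08 -0.65 -0.83  0.93 -0.33  0.57] 0.0
1 -42 60 [ 0.21 -0.55 -0.75  1.04 -0.42  0.87] 0.0
1.2 -50 60 [ 0.34 -0.44 -0.67  1.14 -0.49  1.16] 0.0
1.4 -58 60 [ 0.44 -0.29 -0.56  1.23 -0.52  1.43] 0.0
1.55 -62 60 [ 0.49 -0.19 -0.48  1.29 -0.52  1.58] 0.0
```

Emit:
send_rows(
  translation=[
    [0.04,0.03,-0.05],
    [0.04,0.03,-0.05],
    [0.04,0.03,-0.04],
    [0.04,0.02,-0.05],
    [0.04,0.03,-0.04],
    [0.05,0.03,-0.05],
    [0.04,0.03,-0.04],
    [0.05,0.03,-0.05],
    [0.05,0.03,-0.04],
    [0.04,0.02,-0.04],
    [0.05,0.03,-0.04],
    [0.05,0.03,-0.05],
    [0.05,0.03,-0.04],
    [0.05,0.03,-0.04],
    [0.05,0.03,-0.04],
    [0.05,0.02,-0.03],
    [0.05,0.03,-0.04],
    [0.05,0.03,-0.04],
    [0.05,0.03,-0.04],
    [0.06,0.03,-0.03],
  ],
  dr=[
    [0.31,0.2,0.23],
    [0.31,0.19,0.22],
    [0.3,0.2,0.25],
    [0.3,0.2,0.25],
    [0.29,0.19,0.26],
    [0.3,0.2,0.26],
    [0.29,0.2,0.27],
    [0.28,0.19,0.27],
    [0.28,0.2,0.28],
    [0.27,0.19,0.28],
    [0.27,0.2,0.29],
    [0.27,0.2,0.28],
    [0.26,0.19,0.3],
    [0.26,0.2,0.29],
    [0.25,0.2,0.3],
    [0.25,0.19,0.31],
    [0.24,0.2,0.31],
    [0.24,0.19,0.31],
    [0.23,0.2,0.32],
    [0.23,0.2,0.32],
  ],
)

```text
clock: 12.6
eef_pos: [0.4749, -0.0855, 0.0684]
orientation: [0.293, 0.198, 0.933, -0.062]
wrist_force: [4.4, 1.6, -4.2]
finger_gap: 0.0098
grasp_force: 49.8
```

```bash
python3 - <<'E'
from h import *
from workcell import optics
p,R,o=now(); print(p,o["joint_pos"].round(3),o["wrist_force"],o["finger_gap"],o["grasp_force"])
g=p-.019*R.as_matrix()[:,2]; print("grasp",g,handle(.6)); off=g-handle(.6)
d=optics.get_image("side"); cv2.imwrite("pics/side1.png",d["image"][100:400,60:460,::-1].repeat(2,0).repeat(2,1))
w=[]
A=[(.7,-28,57),(.8,-33,58),(.9,-38,59),(1,-42,60),(1.1,-46,60),(1.2,-50,60),(1.3,-54,60),(1.4,-58,60),(1.5,-61,60),(1.6,-63,60)]
w=[(handle(a)+off*[1,1,1],b,c,2) for a,b,c in A]
plan(w)
E
```

```text
[ 0.47493436 -0.0854719   0.06838931] [-0.06  -0.695 -0.88   0.808 -0.201  0.299] [ 4.40588934  1.6278953  -4.15025538] 0.009757954927269765 49.77883815765381
grasp [ 0.46499671 -0.08107321  0.08397439] [ 0.46539069 -0.08248628  0.085     ]
max 0.09 0.47 end [0.4391 0.0839 0.067 ]
[[0.08, 0.05, -0.06], [0.09, 0.05, -0.05], [0.08, 0.06, -0.05], [0.09, 0.05, -0.06], [0.08, 0.05, -0.05], [0.09, 0.06, -0.05], [0.08, 0.06, -0.05], [0.09, 0.05, -0.05], [0.08, 0.06, -0.05], [0.08, 0.06, -0.04], [0.08, 0.06, -0.05], [0.08, 0.07, -0.05], [0.08, 0.07, -0.04], [0.08, 0.06, -0.05], [0.08, 0.07, -0.04], [0.07, 0.06, -0.05], [0.08, 0.08, -0.04], [0.07, 0.07, -0.04], [0.07, 0.08, -0.04], [0.08, 0.08, -0.04]]
[[0.25, 0.2, 0.35], [0.24, 0.2, 0.36], [0.29, 0.11, 0.46], [0.3, 0.1, 0.46], [0.28, 0.11, 0.46], [0.29, 0.11, 0.47], [0.22, 0.11, 0.37], [0.22, 0.11, 0.38], [0.22, 0.0, 0.38], [0.22, 0.0, 0.38], [0.22, 0.0, 0.38], [0.21, 0.0, 0.37], [0.22, 0.0, 0.38], [0.22, 0.0, 0.38], [0.22, 0.0, 0.38], [0.22, 0.0, 0.37], [0.16, 0.0, 0.28], [0.16, 0.0, 0.29], [0.11, 0.0, 0.19], [0.11, 0.0, 0.19]]
```

View pics/side1.png

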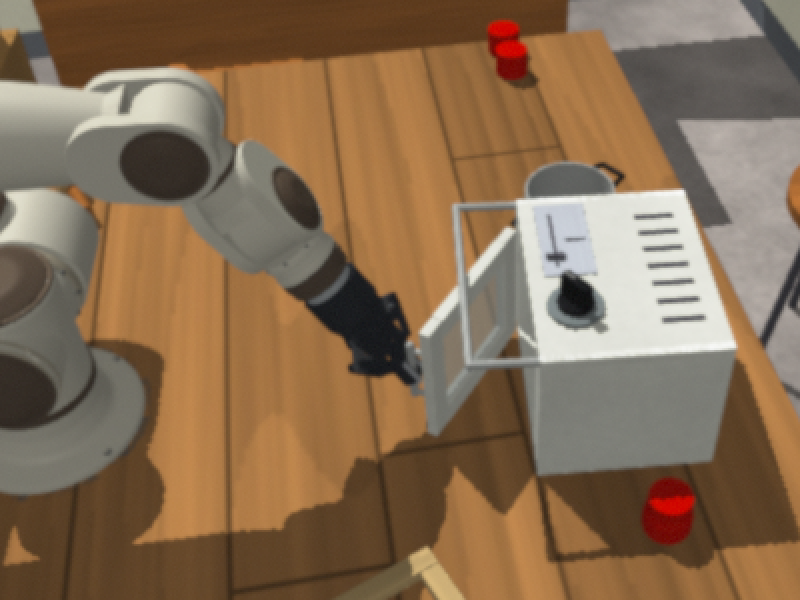

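The door is open about 0.6 rad with the fingers on the handle at (415,380), and forces are low. I'll keep pulling.

Emit:
send_rows(
  translation=[
    [0.08,0.05,-0.06],
    [0.09,0.05,-0.05],
    [0.08,0.06,-0.05],
    [0.09,0.05,-0.06],
    [0.08,0.05,-0.05],
    [0.09,0.06,-0.05],
    [0.08,0.06,-0.05],
    [0.09,0.05,-0.05],
    [0.08,0.06,-0.05],
    [0.08,0.06,-0.04],
    [0.08,0.06,-0.05],
    [0.08,0.07,-0.05],
    [0.08,0.07,-0.04],
    [0.08,0.06,-0.05],
    [0.08,0.07,-0.04],
    [0.07,0.06,-0.05],
    [0.08,0.08,-0.04],
    [0.07,0.07,-0.04],
    [0.07,0.08,-0.04],
    [0.08,0.08,-0.04],
  ],
  dr=[
    [0.25,0.2,0.35],
    [0.24,0.2,0.36],
    [0.29,0.11,0.46],
    [0.3,0.1,0.46],
    [0.28,0.11,0.46],
    [0.29,0.11,0.47],
    [0.22,0.11,0.37],
    [0.22,0.11,0.38],
    [0.22,0.0,0.38],
    [0.22,0.0,0.38],
    [0.22,0.0,0.38],
    [0.21,0.0,0.37],
    [0.22,0.0,0.38],
    [0.22,0.0,0.38],
    [0.22,0.0,0.38],
    [0.22,0.0,0.37],
    [0.16,0.0,0.28],
    [0.16,0.0,0.29],
    [0.11,0.0,0.19],
    [0.11,0.0,0.19],
  ],
)

```text
clock: 15.15
eef_pos: [0.4382, 0.0827, 0.0671]
orientation: [0.221, 0.504, 0.824, -0.136]
wrist_force: [-8.7, 0.3, 7.6]
finger_gap: 0.0091
grasp_force: 51.1
```

```bash
python3 - <<'E'
from h import *
p,R,o=now(); print(p,o["joint_pos"].round(3),o["wrist_force"],o["finger_gap"],o["grasp_force"])
zz=R.as_matrix()[:,2]; g=p-.019*zz
H=W(-.125,.105,0); v=g-H; print("door angle",np.arctan2(-(v@ex),-(v@ey))-np.arctan2(.035,.18), np.hypot(v@ex,v@ey),np.hypot(.18,.035))
E
```

```text
[0.43818515 0.08267351 0.06706543] [ 0.512 -0.179 -0.472  1.303 -0.524  1.617] [-8.702625    0.27868716  7.62545249] 0.009057768950208576 51.1217325925827
door angle 1.6005155161736984 0.18457567273944864 0.18337120820892247
```

```bash
python3 - <<'E'
from h import *
p,R,o=now(); zz=R.as_matrix()[:,2]; g=p-.019*zz; q=o["joint_pos"]
kn=np.array([.6565,-.139,.251])
print("call1: 2 rows open, then"); p,R=plan([(g-.1*zz,-63,60,6),((.44,.09,.33),-62,70,5),((.60,-.08,.36),-58,88,7)])
p2,R2=plan([(kn+[0,0,.06],-58,90,6),(kn,-58,90,6)],p,R)
for g_,a,b in((g-.1*zz,-63,60),((.44,.09,.33),-62,70),((.6,-.08,.36),-58,88),(kn,-58,90),(kn,-179,90)):
    Rg=RT(a,b); q,e=ik(np.array(g_)+.019*Rg.as_matrix()[:,2],Rg,q); print(q.round(2),round(e,4))
E
```

```text
call1: 2 rows open, then
max 0.4 0.56 end [ 0.5999 -0.0805  0.3412]
[[0.0, 0.0, -0.21], [0.0, 0.0, -0.21], [0.0, 0.0, -0.21], [0.0, 0.0, -0.21], [0.0, 0.0, -0.2], [0.0, 0.0, -0.21], [-0.31, 0.01, -0.28], [-0.3, 0.01, -0.29], [-0.29, 0.01, -0.3], [-0.27, 0.01, -0.31], [-0.27, 0.02, -0.32], [-0.39, 0.11, 0.09], [-0.39, 0.11, 0.07], [-0.39, 0.1, 0.05], [-0.4, 0.1, 0.03], [-0.4, 0.09, 0.02], [-0.4, 0.09, 0.0], [-0.39, 0.08, -0.03]]
[[0.0, 0.0, 0.0], [0.0, 0.0, 0.0], [0.0, 0.0, 0.01], [-0.01, 0.01, 0.0], [0.0, 0.0, 0.01], [-0.01, 0.01, 0.0], [-0.02, 0.44, -0.04], [-0.02, 0.43, -0.04], [-0.02, 0.44, -0.04], [-0.01, 0.43, -0.04], [-0.02, 0.44, -0.04], [-0.02, 0.56, -0.12], [-0.02, 0.56, -0.12], [-0.03, 0.56, -0.12], [-0.02, 0.56, -0.12], [-0.03, 0.56, -0.13], [-0.02, 0.56, -0.12], [-0.03, 0.56, -0.13]]
max 0.17 0.08 end [ 0.6564 -0.1389  0.2317]
[[-0.16, 0.04, 0.11], [-0.16, 0.03, 0.11], [-0.16, 0.04, 0.11], [-0.17, 0.03, 0.1], [-0.17, 0.04, 0.1], [-0.16, 0.03, 0.11], [0.0, 0.0, 0.12], [0.0, 0.0, 0.13], [0.0, 0.0, 0.12], [0.0, 0.0, 0.13], [0.0, 0.0, 0.12], [0.0, 0.0, 0.13]]
[[0.0, 0.07, 0.0], [0.0, 0.07, 0.0], [0.0, 0.07, 0.0], [0.0, 0.08, 0.0], [0.0, 0.07, 0.0], [0.0, 0.08, 0.0], [0.0, 0.0, 0.0], [0.0, 0.0, 0.0], [0.0, 0.0, 0.0], [0.0, 0.0, 0.0], [0.0, 0.0, 0.0], [0.0, 0.0, 0.0]]
[ 0.63 -0.18 -0.3   1.54 -0.52  1.75] 0.0
[ 0.41 -0.2   0.03  1.77 -0.35  1.48] 0.0
[-0.12  0.27  0.61  1.88 -0.03  0.89] 0.0
[-0.21  0.41  0.57  1.73  0.    0.8 ] 0.0
[-0.21  0.41  0.57  1.73  0.    2.92] 0.0
```

Emit:
send_rows(
  translation=[
    [0,0,0],
    [0,0,0],
    [0,0,0],
    [0,0,0],
  ],
  dr=[
    [0,0,0],
    [0,0,0],
    [0,0,0],
    [0,0,0],
  ],
  jaw=35,
)

```text
clock: 15.65
eef_pos: [0.4395, 0.0828, 0.0675]
orientation: [0.222, 0.504, 0.823, -0.135]
wrist_force: [0.9, 0.3, 0.4]
finger_gap: 0.0351
grasp_force: 0.0
```

Emit:
send_rows(
  translation=[
    [0.0,0.0,-0.21],
    [0.0,0.0,-0.21],
    [0.0,0.0,-0.21],
    [0.0,0.0,-0.21],
    [0.0,0.0,-0.2],
    [0.0,0.0,-0.21],
    [-0.31,0.01,-0.28],
    [-0.3,0.01,-0.29],
    [-0.29,0.01,-0.3],
    [-0.27,0.01,-0.31],
    [-0.27,0.02,-0.32],
    [-0.39,0.11,0.09],
    [-0.39,0.11,0.07],
    [-0.39,0.1,0.05],
    [-0.4,0.1,0.03],
    [-0.4,0.09,0.02],
    [-0.4,0.09,0.0],
    [-0.39,0.08,-0.03],
    [0,0,0],
  ],
  dr=[
    [0.0,0.0,0.0],
    [0.0,0.0,0.0],
    [0.0,0.0,0.01],
    [-0.01,0.01,0.0],
    [0.0,0.0,0.01],
    [-0.01,0.01,0.0],
    [-0.02,0.44,-0.04],
    [-0.02,0.43,-0.04],
    [-0.02,0.44,-0.04],
    [-0.01,0.43,-0.04],
    [-0.02,0.44,-0.04],
    [-0.02,0.56,-0.12],
    [-0.02,0.56,-0.12],
    [-0.03,0.56,-0.12],
    [-0.02,0.56,-0.12],
    [-0.03,0.56,-0.13],
    [-0.02,0.56,-0.12],
    [-0.03,0.56,-0.13],
    [0,0,0],
  ],
)

```text
clock: 18.02
eef_pos: [0.6017, -0.0821, 0.3402]
orientation: [0.015, 0.486, 0.874, -0.008]
wrist_force: [0.1, -0.9, -0.5]
finger_gap: 0.035
grasp_force: 0.0
```

```bash
python3 - <<'E'
from h import *
from workcell import optics
kn=np.array([.6565,-.139,.251])
p,R,o=now(); print(p,o["wrist_force"])
plan([(kn+[0,0,.06],-58,90,6),(kn,-58,90,6)])
d=optics.get_image("side"); cv2.imwrite("pics/side2.png",d["image"][100:400,60:460,::-1].repeat(2,0).repeat(2,1))
E
```

```text
[ 0.60168477 -0.08208428  0.34020471] [ 0.08973607 -0.85777422 -0.45985135]
max 0.16 0.08 end [ 0.656  -0.1389  0.2322]
[[-0.16, 0.03, 0.11], [-0.16, 0.04, 0.1], [-0.16, 0.03, 0.1], [-0.16, 0.03, 0.1], [-0.16, 0.04, 0.11], [-0.15, 0.03, 0.1], [0.0, 0.0, 0.13], [0.0, 0.0, 0.12], [0.0, 0.0, 0.13], [0.0, 0.0, 0.12], [0.0, 0.0, 0.13], [0.0, 0.0, 0.12]]
[[0.0, 0.07, 0.0], [0.0, 0.07, 0.0], [0.0, 0.07, -0.01], [0.0, 0.07, 0.0], [0.01, 0.07, -0.01], [0.0, 0.08, 0.0], [0.0, 0.0, 0.0], [0.0, 0.0, 0.0], [0.0, 0.0, 0.0], [0.0, 0.0, 0.0], [0.0, 0.0, 0.0], [0.0, 0.0, 0.0]]
```

View pics/side2.png

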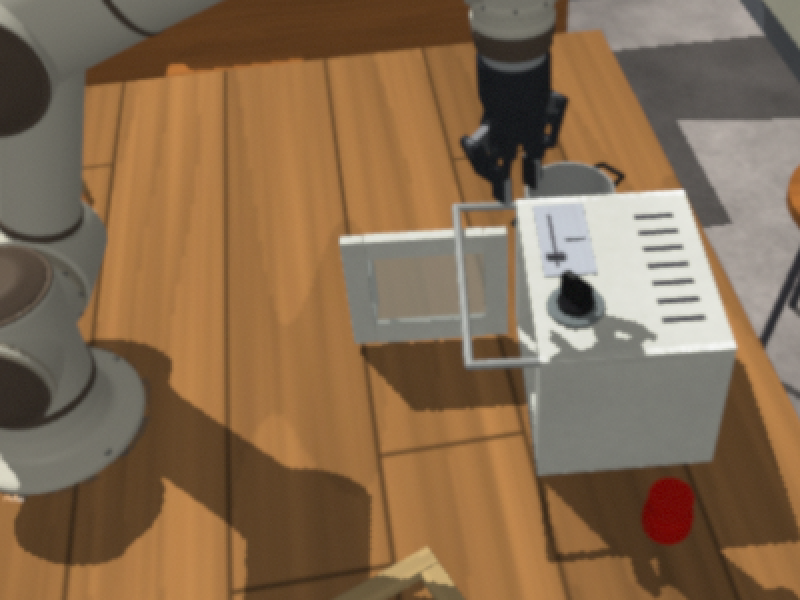

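The door stands at about a right angle, with its edge from (345,240) to (505,235). The knob is clear at (575,300), so I'll go there now.

Emit:
send_rows(
  translation=[
    [-0.16,0.03,0.11],
    [-0.16,0.04,0.1],
    [-0.16,0.03,0.1],
    [-0.16,0.03,0.1],
    [-0.16,0.04,0.11],
    [-0.15,0.03,0.1],
    [0.0,0.0,0.13],
    [0.0,0.0,0.12],
    [0.0,0.0,0.13],
    [0.0,0.0,0.12],
    [0.0,0.0,0.13],
    [0.0,0.0,0.12],
    [0,0,0],
  ],
  dr=[
    [0.0,0.07,0.0],
    [0.0,0.07,0.0],
    [0.0,0.07,-0.01],
    [0.0,0.07,0.0],
    [0.01,0.07,-0.01],
    [0.0,0.08,0.0],
    [0.0,0.0,0.0],
    [0.0,0.0,0.0],
    [0.0,0.0,0.0],
    [0.0,0.0,0.0],
    [0.0,0.0,0.0],
    [0.0,0.0,0.0],
    [0,0,0],
  ],
  jaw=45,
)

```text
clock: 19.7
eef_pos: [0.6549, -0.1369, 0.2333]
orientation: [0.001, 0.484, 0.875, 0.001]
wrist_force: [0.4, 0.1, -0.1]
finger_gap: 0.0449
grasp_force: 0.0
```

Emit:
send_rows(
  translation=[
    [0,0,0],
    [0,0,0],
    [0,0,0],
    [0,0,0],
    [0,0,0],
    [0,0,0],
  ],
  dr=[
    [0,0,0],
    [0,0,0],
    [0,0,0],
    [0,0,0],
    [0,0,0],
    [0,0,0],
  ],
  jaw=0,
  newtons=30,
)

```text
clock: 20.45
eef_pos: [0.6567, -0.1362, 0.2352]
orientation: [0.003, 0.483, 0.875, 0.002]
wrist_force: [6.1, 4.6, 1.3]
finger_gap: 0.0132
grasp_force: 33.7
```

```bash
python3 - <<'E'
from h import *
p,R,o=now(); print(p,o["joint_pos"].round(3),o["wrist_force"],o["wrist_torque"],o["finger_gap"])
E
```

```text
[ 0.65666569 -0.1361597   0.23518738] [-0.205  0.393  0.549  1.72   0.002  0.803] [6.09441918 4.61784286 1.29585104] [ 0.77022084 -1.20626996  0.05379194] 0.013244887595800024
```

Emit:
send_rows(
  translation=[
    [0,0.02,0],
    [0,0.002,0],
    [0,0.002,0],
    [0,0.002,0],
    [0,0.002,0],
    [0,0.002,0],
    [0,0.002,0],
    [0,0.002,0],
    [0,0.002,0],
    [0,0.002,0],
    [0,0.002,0],
    [0,0.002,0],
    [0,0.002,0],
    [0,0.002,0],
    [0,0.002,0],
    [0,0.002,0],
    [0,0.002,0],
    [0,0.002,0],
    [0,0.002,0],
    [0,0.002,0],
  ],
  dr=[
    [0,0,1],
    [0,0,1],
    [0,0,1],
    [0,0,1],
    [0,0,1],
    [0,0,1],
    [0,0,1],
    [0,0,1],
    [0,0,1],
    [0,0,1],
    [0,0,1],
    [0,0,1],
    [0,0,1],
    [0,0,1],
    [0,0,1],
    [0,0,1],
    [0,0,1],
    [0,0,1],
    [0,0,1],
    [0,0,1],
  ],
)

```text
clock: 22.95
eef_pos: [0.6611, -0.1369, 0.2352]
orientation: [0.001, 0.965, 0.262, 0.004]
wrist_force: [9.7, -1.0, 0.8]
finger_gap: 0.0131
grasp_force: 33.6
```

```bash
cat > look.py <<'E'
import sys
from h import *
from workcell import optics
p,R,o=now(); print(p,o["joint_pos"].round(3),o["wrist_force"],o["wrist_torque"],o["finger_gap"])
for n in("top","side"):
    d=optics.get_image(n); np.savez(f"{n}_{sys.argv[1]}.npz",**{k:np.array(v) for k,v in d.items()})
    # rectified scale plate: cabinet y 0..0.11, x -0.10..-0.02, 0.25 mm/px
    yy,xx=np.meshgrid(np.arange(.115,-.005,-.00025),np.arange(-.02,-.1,-.00025))
    uv=proj(d,W(0,0,.2125)+xx[...,None]*ex+yy[...,None]*ey).reshape(xx.shape+(2,)).astype(np.float32)
    im=cv2.remap(d["image"][:,:,::-1].copy(),uv[...,0],uv[...,1],cv2.INTER_CUBIC); g=im.max(2).astype(float)
    row=lambda x:g[int((-.02-x)/.00025)]
    def cen(rows):
        a=np.median(g[rows],0); b=np.clip(np.percentile(g,60)-30-a,0,None)[60:-60]; i=b.argmax(); s=slice(max(i-14,0),i+15); c=(np.arange(len(b))[s]*b[s]).sum()/b[s].sum()+60; return .115-c*.00025
    print(n,"index y",cen(slice(70,115)),"pointer up",cen(slice(165,190)),"pointer low",cen(slice(225,240)))
    cv2.imwrite(f"pics/{n}_{sys.argv[1]}_plate.png",im)
cv2.imwrite(f"pics/plates_{sys.argv[1]}.png",np.vstack([cv2.imread(f"pics/{n}_{sys.argv[1]}_plate.png") for n in("side","top")])[::1,::1])
E
python3 look.py a
```

```text
[ 0.66110151 -0.13692749  0.23522314] [-2.050e-01  4.040e-01  5.640e-01  1.723e+00  1.000e-03  2.408e+00] [ 9.69234414 -1.02825178  0.75350759] [-0.06763706 -1.75977509  0.14365294] 0.013109641056405155
top index y 0.054548158640226635 pointer up 0.04470256348826067 pointer low 0.047549551569506715
side index y nan pointer up nan pointer low nanlook.py:13: RuntimeWarning: invalid value encountered in scalar divide
  a=np.median(g[rows],0); b=np.clip(np.percentile(g,60)-30-a,0,None)[60:-60]; i=b.argmax(); s=slice(max(i-14,0),i+15); c=(np.arange(len(b))[s]*b[s]).sum()/b[s].sum()+60; return .115-c*.00025
```

View pics/plates_a.png

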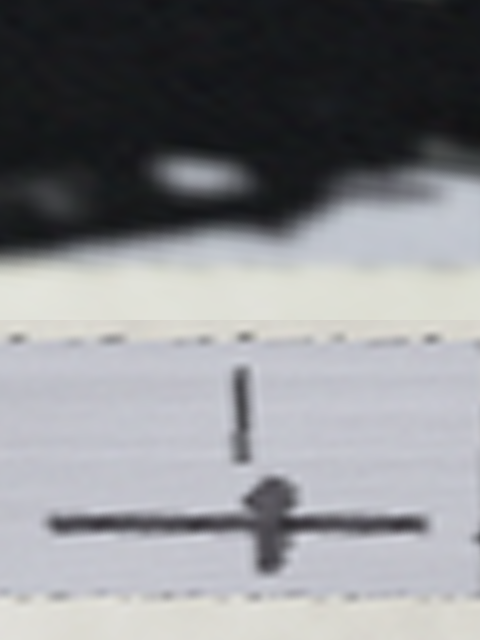

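The side view of the plate is blocked by the gripper. In the top view, the lower half of the picture, the index line is at x≈241 and the pointer at x≈269, at 0.25 mm/px. That leaves about 7 mm, or roughly 0.47 rad.

Emit:
send_rows(
  translation=[
    [0.02,0.01,0],
    [0,0,0],
    [0,0,0],
    [0,0,0],
    [0,0,0],
    [0,0,0],
    [0,0,0],
    [0,0,0],
  ],
  dr=[
    [0,0,1],
    [0,0,1],
    [0,0,1],
    [0,0,1],
    [0,0,1],
    [0,0,0.9],
    [0,0,0],
    [0,0,0],
  ],
)

```text
clock: 24.05
eef_pos: [0.6617, -0.1382, 0.2352]
orientation: [0.001, 1.0, 0.029, 0.003]
wrist_force: [2.9, -7.0, 1.1]
finger_gap: 0.0131
grasp_force: 33.8
```

Emit:
send_rows(
  translation=[
    [0,0,0],
    [0,0,0],
    [0,0,0],
    [0,0,0],
    [0,0,-0.2],
    [0,0,-0.3],
    [0,0,-0.3],
    [0,0,-0.3],
    [0,0,-0.2],
    [0,0,0],
  ],
  dr=[
    [0,0,0],
    [0,0,0],
    [0,0,0],
    [0,0,0],
    [0,0,0],
    [0,0,0],
    [0,0,0],
    [0,0,0],
    [0,0,0],
    [0,0,0],
  ],
  jaw=45,
)

```text
clock: 25.3
eef_pos: [0.6611, -0.1367, 0.3392]
orientation: [0.0, 1.0, 0.03, 0.003]
wrist_force: [0.1, 0.7, -0.3]
finger_gap: 0.0453
grasp_force: 0.0
```

```bash
python3 look.py b
```

```text
[ 0.66105027 -0.13672113  0.33918455] [-2.040e-01  5.390e-01  9.660e-01  1.993e+00  1.000e-03  2.878e+00] [ 0.10408833  0.70795045 -0.27074303] [-0.01998427  0.00420036 -0.00038198] 0.04531815624280834
top index y 0.054555751765893036 pointer up 0.0526229005901044 pointer low 0.05489374688589936
side index y 0.051682754182754184 pointer up 0.052274781341107884 pointer low 0.05349744114636643
```

View pics/plates_b.png

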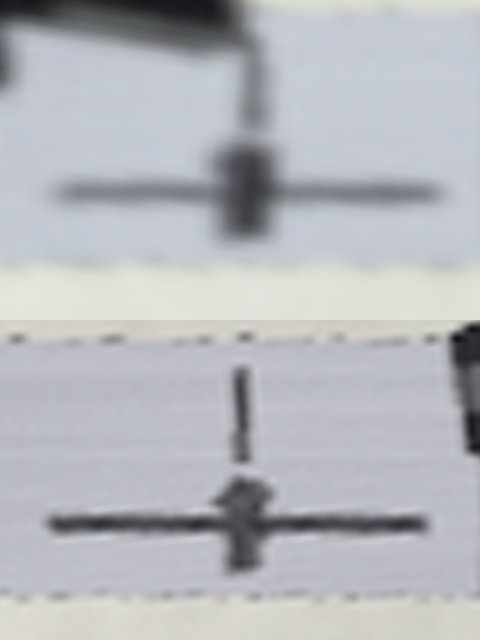

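In the top view the pointer (x≈242) is in line with the index (x≈241). The roughly 2 mm offset in the side view fits parallax from the pointer's height, and the total turn agrees. I'll check the door angle, then hand in.

```bash
python3 - <<'E'
from h import *
d=dict(np.load("top_b.npz")); Q=cloud(d).reshape(-1,3)-W(-.125,.105,0); x=Q@ex;y=Q@ey
k=(Q[:,2]>.185)&(Q[:,2]<.202)&(x<-.08)&(x>-.23)&(abs(y)<.08)
vx,vy,_,_=cv2.fitLine(np.c_[x[k],y[k]].astype(np.float32),cv2.DIST_HUBER,0,.01,.01).ravel()
a=np.arctan2(-vx,-vy) if vx<0 else np.arctan2(vx,vy); print("door",k.sum(),a)
if k.sum()>30 and a>1.5:
    from workcell import job; print(job.close_job())
E
```

```text
door 475 1.5770559
the job is handed in; nothing more can be done
None
```

I handed the job in: the door was standing open at about 1.58 rad (90°), the vent pointer was within about 0.5 mm of the index line, and the arm was clear of everything. I kept clear of the pot, tin and frame but did not re-measure their positions.

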